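Put the padlock key away in the push-to-open drawer

TASK

Put the padlock key away in the drawer of the walnut charging station. The drawer has no handle: press its front in and let go so that it springs out, lay the key inside, then press the drawer in again until the latch catches, and make sure that it stays shut when you let go. Leave everything else on the table where it is.

Things in the scene. Friction and masses are not known exactly. Their poses are not given: they have to be found in the camera images.
- station: Walnut charging station, a fixed low box 190 (x, depth) x 260 (y) x 60 mm high. Origin: centre of its underside; its front looks along its own -x, roughly at the robot. The drawer is in the front's left part (its middle 30 mm to +y), charging sockets right of it. On top, from 90 mm behind the front, an empty tilting phone cradle with ribbed knob, up to 200 mm above the table: no part in the job.
- drawer (a joint): Travel (m): 0 latched shut, grows as the drawer comes out (station's -x), 0.090 fully out. A spring drives it out (1.4 N shut, 0.9 N out). Push-push latch: press in past 0 to -0.0125 or the hard stop at -0.0135 (2 to 4 N before the stop) and let go: if it was latched it slides out by itself in 1.5 s; if it was out it returns to within 1 mm of 0 and stays. A shorter press may not switch it.
- drawer_face (a point): Centre of the outer face of the drawer's front, moving with it; axes as the station's (+x: the direction to press). A plain board of lighter walnut 168 wide, 41 high, 14 mm thick, from 7 to 48 mm above the table (this point 27.5). Latched, it stands 16 mm proud of the station's front and can be pressed with shut fingertips pointing down before it; keep its 90 mm path clear when it springs out.
- drawer_floor (a point): Point on the drawer's inner floor, 11 mm above the table, 57 mm behind the outer face, moving with it; axes as the station's. The inside reaches 43 mm to -x, 69 mm to +x and 76 mm to either side of it; walls 4 mm thick, 29 mm high above the floor. Fully out, the inside is uncovered from 43 mm before this point to 49 mm behind it, where the 60 mm high station begins.
- key: Padlock key lying flat: a brass blade 34 x 8 x 3.5 mm with a black moulded head 26 (x) x 24 (y) x 9 mm high, 60 mm long in all, about 28 g. Origin: middle of its length, at the underside of the head; +x points from the head to the tip of the blade. The blade is 2.7 mm clear of the surface.
- key_head (a point): Centre of the key's head (4.5 mm above the surface it lies on), 17 mm to -x of the key's middle: grip it here, across the 24 mm width (the key's y).
- key_tip (a point): End of the key's blade, 30 mm to +x of the key's middle.
- padlock: Bystander: shut brass padlock lying flat, 60 x 42 x 18 mm; origin: underside.
- earbud_case: Bystander: white earbud case 62 x 48 x 24 mm; origin: centre of its underside.
- jade_egg: Bystander: jade stone worry egg, 38 mm across, 50 mm high, standing on its small flat foot; origin: centre of the foot.
- phone: Bystander: phone in a navy silicone case, 152 x 76 x 11 mm, lying flat; origin: centre of its underside.
- incense_holder: Bystander: small brown ceramic incense holder, a disc 84 mm across with a 30 mm high knob in its middle; origin: centre of its underside.
- glasses_case: Bystander: dark glasses case 160 x 62 x 38 mm; origin: centre of its underside.
- candle_tin: Bystander: lidded aluminium candle tin 68 mm across, 46 mm high; origin: centre of its underside.

How it is judged (in metres and radians):
On the way, in this order (a step that is already met when the one before it is completed fails the run):
1. the drawer has been released and has sprung out by more than 60 mm (value of joint drawer above 0.06 m), for 0.2 s.
2. the key lies inside the open drawer, let go, head and tip below the drawer's rim (x of key_head in the frame of drawer_floor between -0.046 and 0.072 m and y of key_head in the frame of drawer_floor between -0.079 and 0.079 m and z of key_head in the frame of drawer_floor between -0.004 and 0.029 m and x of key_tip in the frame of drawer_floor between -0.046 and 0.072 m and y of key_tip in the frame of drawer_floor between -0.079 and 0.079 m and z of key_tip in the frame of drawer_floor between -0.004 and 0.029 m and contact force between the fingers and key below 0.05 N and value of joint drawer above 0.03 m), for 0.2 s.
At the end, for the whole second after the job is handed in: The drawer is latched shut (within -3 to +4 mm of its shut position, with nothing holding it) and the key lies still inside it, head and tip within its walls and below its rim (value of joint drawer between -0.003 and 0.004 m and linear speed of key below 0.02 m/s and x of key_head in the frame of drawer_floor between -0.046 and 0.072 m and y of key_head in the frame of drawer_floor between -0.079 and 0.079 m and z of key_head in the frame of drawer_floor between -0.004 and 0.029 m and x of key_tip in the frame of drawer_floor between -0.046 and 0.072 m and y of key_tip in the frame of drawer_floor between -0.079 and 0.079 m and z of key_tip in the frame of drawer_floor between -0.004 and 0.029 m); the robot touches nothing.
It fails at once if another thing on the table is shoved more than 30 mm (distance of any of padlock, earbud_case, jade_egg, phone, incense_holder, glasses_case, candle_tin from where it was at the start of the episode above 0.03 m).
It fails at once if the jade egg is knocked over (angle between jade_egg's own z axis and vertical above 0.8 rad).
It also fails if it takes over 72 s, if anything falls off the work surface, if the arm or the gripper's body presses on something with over 40 N, if the wrist force passes 120 N, or if a joint passes its speed limit or range.

ROBOT

A 7-joint arm with a two-finger parallel gripper is mounted at the origin on the work surface. World frame = base frame: x ahead of the robot, y to its left, z up, the work surface at z = 0. Lengths are in m, angles in degrees, forces in N, time in s.
With the tool pointing down it reaches from about 0.425 to 0.875 m from the base axis. Payload 4.7 kg.
Tool frame: the origin (TCP) lies midway between the tips of the shut fingers; the grasp point (between the pads) lies env.grip_point_offset behind it (env.grip_point_offset is the distance from the TCP to the grasp point, in m); z points along the fingers, y is the line along which they close (so a half turn about z gives the same grasp; the last joint's range is limited). The gripper opens to 87 mm and grips with 3 to 60 N. Pads are 19 mm wide; open, the fingers measure 117 mm over their backs; the gripper's body (75 mm by 190 mm) begins 51 mm behind the grasp point.
Start: joints at [-71.098, 18.392, -4.016, 83.108, 1.295, 78.541, -3.26], TCP at [0.202, 0.618, 0.223] pointing down, gripper open.
Joint ranges: [-163.93, 163.93], [-17.29, 119.83], [-79.2, 71.16], [3.27, 140.29], [-89.18, 269.18], [5.43, 117.66], [-154.24, 154.24]. Speed limits (degrees/s): [147.25, 147.25, 180, 180, 180, 180, 180].

INTERFACE

Orientations are given as [roll, pitch, yaw] about the fixed x, y, z axes, in that order (R = Rz(yaw) Ry(pitch) Rx(roll)).
In Python, from cell import env gives the robot as it stands.
- The arm moves only by the shell command python3 -m creep 'ROWS' [FORCE]. ROWS is a JSON object of lists of equal length, an entry for each row: "translation": the shift along the tool's x, y, z in units of 0.08 m (1.0 is 0.08 m), a list of three; "turn": the turn, a rotation vector about the tool's x, y, z in units of 180 degrees (1.0 is 180 degrees), a list of three; "grip": the opening, from 0 (shut) to 1 (fully open). In form: {"translation": [[x, y, z], ...], "turn": [[ax, ay, az], ...], "grip": [grip, ...]}. A call has 1 to 5 rows; each row shifts and turns the commanded pose from where the row before left it, along the tool's axes as they then stand; what a row does not reach is not made up. A row lasts 1/8 s, in which the tool goes at most 62.5 mm and 10.7 degrees, less where a joint would pass 70% of its speed; a pose out of reach is approached as far as the arm can. A call with a number of a shift or a turn outside -1 to 1 is refused whole. A call with a gripper value outside its range is refused whole. The fingers move at their own pace and stop on an object; FORCE is the grip in N (left out, the last holds). Time passes only in rows, so rows that do not move let the fingers close. It gives the time, the measured TCP pose, the force, the opening and the grip force at its end, in the units of the state.
- env.get_obs(): the state, without advancing time (a new reading comes with each control period).
- env.read_camera(name): name is "side" or "top" or "wrist"; returns a dict with "frame" (400x640x3 uint8, red, green, blue), "z_map" (400x640 float32, m along the optical axis (not along the pixel's ray), 0 where there is no reading), "K" (3x3 intrinsics, pixels), "D" ([k1, k2, p1, p2, k3] as OpenCV has them; the pictures are not rectified), "rvec" (rotation vector, rad) and "tvec" (3), from world to camera coordinates, as OpenCV has them. Camera axes: x right, y down, z forward; pixel columns grow to the right and rows downward; lengths in m; the calibration is good to about 2 mm. A picture is of the moment at which its call begins.
- env.sign_off(): hands the job in; it is judged then, once.
The state is a dict: "time_s": time; "qpos": joint angles; "joint_velocities": joint speeds; "effort": joint torques, N m; "tool_pos": TCP position; "tool_rot": TCP orientation; "force": force on the tool from outside, world axes, zero at the start; "wrist_torque": the same for the moment, N m; "grip_width": finger opening in m; "grasp_force": force on a finger pad.
Only numpy, scipy, OpenCV 4.12 (cv2) and the standard library are available. Lean on these libraries where they do the work, as an engineer would, in place of code of your own. Each camera call takes 0.05 s, during which the arm holds its last target. There are 200 camera calls.

## Working session

There is one attempt and no reset: what is moved stays moved. The work goes in short steps, Python scripts to look and compute and a shell command to move; the robot and the scene stay as the last step left them, time stands still between calls to the robot, and variables do not carry over. Pictures are saved under pics/ and viewed, at most 14 in all, crops included, and the job is handed in when it is done.

```bash
mkdir -p pics; ls; cat > h.py <<'E'
import cv2,numpy as np
from cell import env
def cam(n):
    c=env.read_camera(n); R=cv2.Rodrigues(np.array(c['rvec'],float))[0]; c['R']=R; c['t']=np.array(c['tvec'],float).ravel(); return c
def save(c,name): cv2.imwrite('pics/'+name,c['frame'][:,:,::-1])
def world(c,uv,z=None):
    "pixels -> world; by depth map (z None) or on the plane at height z"
    uv=np.array(uv,float).reshape(-1,2)
    d=cv2.undistortPoints(uv[:,None],c['K'],np.array(c['D'],float))[:,0]; d=np.c_[d,np.ones(len(d))]
    o=-c['R'].T@c['t']; r=d@c['R']
    s=c['z_map'][uv[:,1].round().astype(int),uv[:,0].round().astype(int)] if z is None else (z-o[2])/r[:,2]
    return o+r*np.asarray(s)[:,None]
def pix(c,p): return cv2.projectPoints(np.array(p,float).reshape(-1,1,3),np.array(c['rvec'],float),c['t'],c['K'],np.array(c['D'],float))[0][:,0]
E
python3 - <<'E'
from h import *
for n in ('top','side'):
    c=cam(n); save(c,n+'0.png'); print(n,-c['R'].T@c['t'])
o=env.get_obs(); print(o['time_s'],o['tool_pos'],o['tool_rot'],o['force'],env.grip_point_offset)
E
```

```text
pics
top [0.26574378 0.01288523 1.93296881]
side [-0.02743673 -0.56492848  0.94360498]
0.1 [0.20178211 0.61738518 0.22161207] [-1.79905307e+02  4.45159532e-03  1.61904458e+02] [0.08551044 0.40111086 0.7395487 ] 0.0187
```

View pics/top0.png

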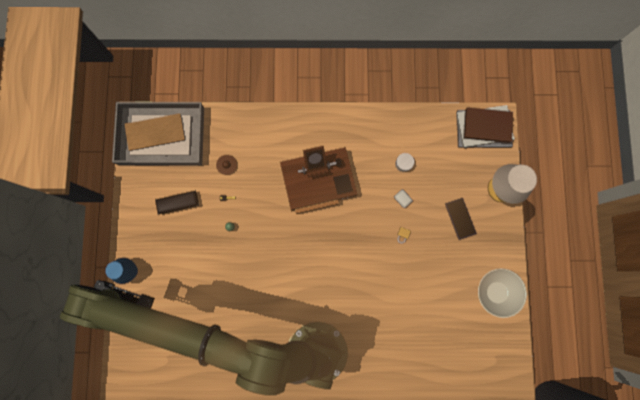

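View pics/side0.png

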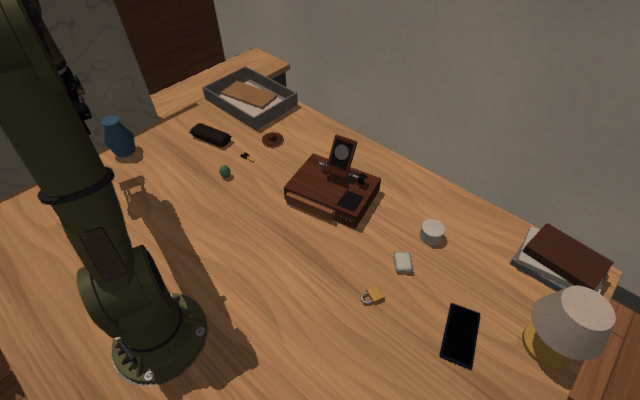

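The top view shows the station at about (320,180), the key at (228,198) with its black head to the left and brass blade to the right, the egg at (231,226), the incense holder at (227,164) and the glasses case at (178,203). Next I'll measure the key and the station.

```bash
python3 - <<'E'
from h import *
c=cam('top'); s=cam('side')
def crop(c,x0,x1,y0,y1,w=390):
    i=c['frame'][y0:y1,x0:x1,::-1]; return cv2.resize(i,(w,290),interpolation=cv2.INTER_CUBIC)
cv2.imwrite('pics/crops.png',np.vstack([np.hstack([crop(c,212,246,185,210),crop(c,275,365,140,215)]),np.hstack([crop(s,232,262,145,167),crop(s,280,385,155,230)])]))
# station top by depth
v,u=np.mgrid[140:220,270:370]; uv=np.c_[u.ravel(),v.ravel()]; p=world(c,uv)
m=(abs(p[:,2]-.06)<.006); r=cv2.minAreaRect((p[m,:2]*1000).astype(np.float32)); print('top rect',r,cv2.boxPoints(r).round(),np.median(p[m,2]))
m=(abs(p[:,2]-.048)<.005); print('48mm',m.sum(), p[m].mean(0))
for n,cc,b in (('top',c,(212,246,185,210)),('side',s,(232,262,145,167))):
    x0,x1,y0,y1=b; hsv=cv2.cvtColor(cc['frame'],cv2.COLOR_RGB2HSV)[y0:y1,x0:x1]
    dk=np.argwhere(hsv[...,2]<60)[:,::-1]+[x0,y0]; br=np.argwhere((hsv[...,1]>190)&(hsv[...,2]>130))[:,::-1]+[x0,y0]
    print(n,len(dk),len(br)); 
    if len(dk): print(world(cc,[dk.mean(0)],.007),dk.min(0),dk.max(0))
    if len(br): print(world(cc,[br.mean(0)],.005),br.min(0),br.max(0))
t=lambda n,x,y,z:print(n,world(c,[[x,y]],z).round(3))
t('egg',231,226,.03);t('incense',227,164,.01);t('glasses',178,203,.035);t('padlock',404,233,.01)
E
```

```text
top rect ((644.7025146484375, -3.233795166015625), (207.2728271484375, 259.87408447265625), 13.299052238464355) [[ 514.   99.]
 [ 574. -154.]
 [ 775. -106.]
 [ 716.  147.]] 0.06028358984619864
48mm 301 [ 6.08483897e-01 -4.14379100e-04  4.98030894e-02]
top 6 0
[[0.58161947 0.36440114 0.007     ]] [223 196] [224 199]
side 26 0
[[0.5795577  0.36237381 0.007     ]] [241 153] [248 158]
egg [[0.469 0.329 0.03 ]]
incense [[0.715 0.355 0.01 ]]
glasses [[0.556 0.533 0.035]]
padlock [[ 0.444 -0.333  0.01 ]]
```

View pics/crops.png

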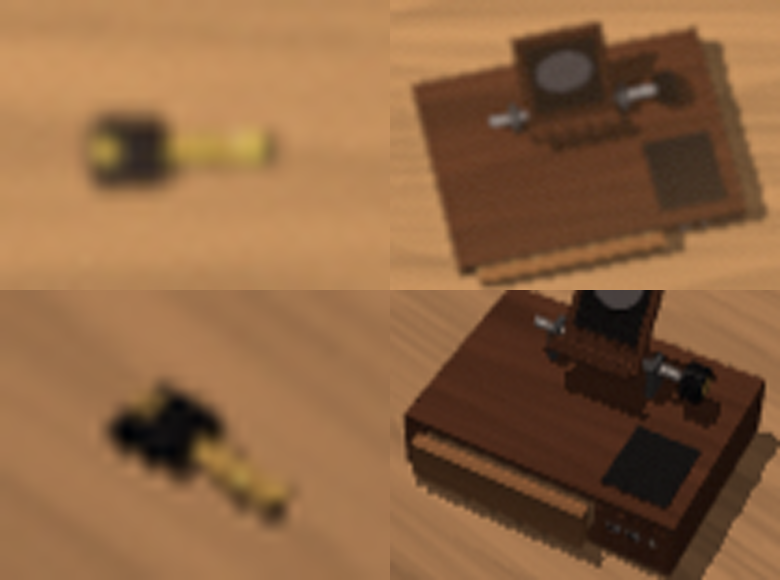

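The key's +x points along about -y, with its head near (0.58, 0.363). The station's yaw is about 13.3° and the drawer face centre is near (0.538, 0.002). The measured rectangle is 207 × 260 mm, which matches 190+16 × 260. I'll move in front of the drawer.

```bash
python3 -m creep '{"translation":[[0,0,0],[0,0,0],[0,0,0]],"turn":[[0,0,-0.058],[0,0,-0.058],[0,0,-0.058]],"grip":[0,0,0]}' 10
python3 -m creep '{"translation":[[-0.37,-0.6,0],[-0.37,-0.6,0],[-0.37,-0.6,0],[-0.37,-0.6,0],[-0.37,-0.6,0]],"turn":[[0,0,0],[0,0,0],[0,0,0],[0,0,0],[0,0,0]],"grip":[0,0,0,0,0]}'
python3 -m creep '{"translation":[[0.05,-0.68,0],[0.05,-0.68,0],[0.05,-0.68,0],[0.05,-0.68,0]],"turn":[[0,0,0],[0,0,0],[0,0,0],[0,0,0]],"grip":[0,0,0,0]}'
python3 -m creep '{"translation":[[0.05,-0.68,0],[0.05,-0.68,0],[0.05,-0.68,0],[0.05,-0.68,0],[0,0,0]],"turn":[[0,0,0],[0,0,0],[0,0,0],[0,0,0],[0,0,0]],"grip":[0,0,0,0,0]}'
cat >> h.py <<'E'
def delta(x,y,z,yaw=None):
    "tool-axis units from the measured pose to a world point; turn about tool z to a yaw"
    from scipy.spatial.transform import Rotation as Ro
    o=env.get_obs(); R=Ro.from_euler('xyz',o['tool_rot'],degrees=True)
    print('t',round(o['time_s'],2),'pos',np.round(o['tool_pos'],4),'rot',np.round(o['tool_rot'],1),'F',np.round(o['force'],1),'w',round(o['grip_width'],4),'gf',round(o['grasp_force'],1))
    print('units',(R.inv().apply(np.array([x,y,z])-o['tool_pos'])/.08).round(2), 'turn',None if yaw is None else round(-((yaw-o['tool_rot'][2]+180)%360-180)/180,3))
E
python3 - <<'E'
from h import *
c=cam('wrist'); save(c,'w1.png'); print(-c['R'].T@c['t'])
t=cam('top')
print(world(t,[[296.9,213.7],[342.6,203.4]],.048))
v,u=np.mgrid[0:400,0:640][0:2]; uv=np.c_[u.ravel(),v.ravel()][::7]; p=world(c,uv)
m=(abs(p[:,2]-.048)<.004); print(m.sum(),p[m].min(0),p[m].max(0))
delta(.470,-.0137,.20,193.3)
E
```

```text
time_s: 0.57
tool_pos: [0.2018, 0.6177, 0.2223]
tool_rot: [-180.0, -0.0, -166.4]
force: [-0.2, -0.7, -0.7]
grip_width: 0.0646
grasp_force: 0.0
time_s: 1.2
tool_pos: [0.402, 0.4166, 0.2226]
tool_rot: [180.0, 0.0, -166.8]
force: [-0.0, 0.2, 0.2]
grip_width: 0.0149
grasp_force: 0.0
time_s: 1.7
tool_pos: [0.4352, 0.2007, 0.2226]
tool_rot: [180.0, 0.0, -166.8]
force: [0.7, -0.6, 1.0]
grip_width: 0.0004
grasp_force: 0.0
time_s: 2.33
tool_pos: [0.4694, -0.0178, 0.2228]
tool_rot: [-179.9, 0.0, -167.3]
force: [-0.5, 0.7, 0.3]
grip_width: 0.0004
grasp_force: 0.0
[ 0.40048877 -0.03335737  0.38648022]
[[ 0.5135837   0.07810299  0.048     ]
 [ 0.55317219 -0.09534733  0.048     ]]Traceback (most recent call last):
  File "<stdin>", line 6, in <module>
    return umr_minimum(a, axis, None, out, keepdims, initial, where)
ValueError: zero-size array to reduction operation minimum which has no identity
```

View pics/w1.png

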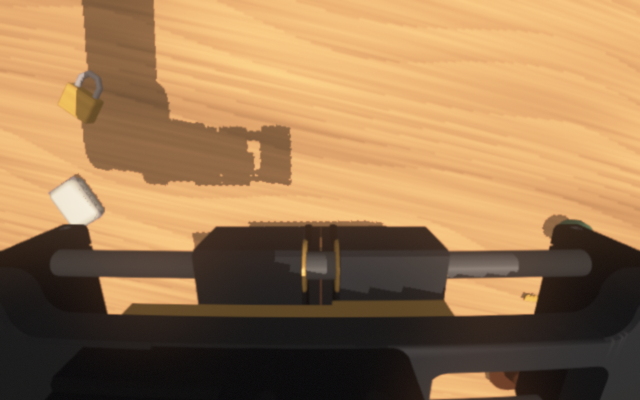

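The wrist camera looks backwards here, away from the station: the padlock is at (80,95) and the earbud case at (77,200). I'll descend in front of the drawer and approach it.

```bash
python3 -m creep '{"translation":[[0,0.1,0.62],[0,0.1,0.62],[0,0,0.62],[0,0,0.62],[0,0,0]],"turn":[[0,0,0],[0,0,0],[0,0,0],[0,0,0],[0,0,0]],"grip":[0,0,0,0,0]}'
python3 -m creep '{"translation":[[-0.25,0,0],[-0.25,0,0],[-0.06,0,0],[0,0,0]],"turn":[[0,0,0],[0,0,0],[0,0,0],[0,0,0]],"grip":[0,0,0,0]}'
python3 - <<'E'
from h import *
c=cam('side'); cv2.imwrite('pics/s2.png',cv2.resize(c['frame'][130:250,250:400,::-1],(750,600)))
delta(.535,-.003,.025)
E
```

```text
time_s: 3.05
tool_pos: [0.4617, 0.004, 0.021]
tool_rot: [180.0, -0.5, -166.6]
force: [0.7, -0.4, 0.8]
grip_width: 0.0007
grasp_force: 0.0
time_s: 3.55
tool_pos: [0.5098, 0.0136, 0.0253]
tool_rot: [180.0, 0.1, -166.7]
force: [-0.7, 0.3, -0.1]
grip_width: 0.0006
grasp_force: 0.0
t 3.6 pos [0.5091 0.0132 0.0249] rot [ 180.     0.  -166.7] F [0.1 0.4 0.5] w 0.0 gf 0.0
units [-0.27 -0.27 -0.  ] turn None
```

View pics/s2.png

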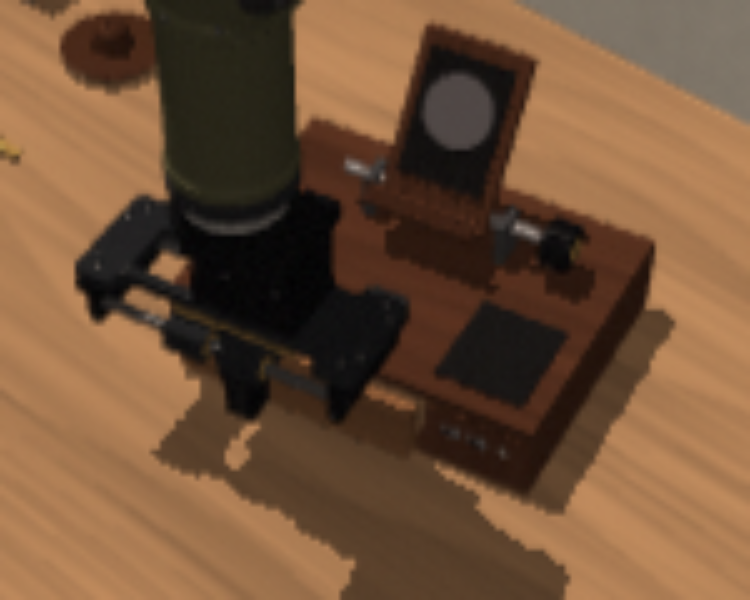

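The shut fingers stand at about (245,400), just in front of the drawer face. I'll press in small steps.

```bash
python3 -m creep '{"translation":[[0,-0.15,0],[-0.05,0,0],[-0.05,0,0],[0,0,0]],"turn":[[0,0,0],[0,0,0],[0,0,0],[0,0,0]],"grip":[0,0,0,0]}'
python3 -m creep '{"translation":[[-0.05,0,0],[-0.05,0,0],[0,0,0]],"turn":[[0,0,0],[0,0,0],[0,0,0]],"grip":[0,0,0]}'
python3 -m creep '{"translation":[[-0.05,0,0],[-0.05,0,0],[0,0,0]],"turn":[[0,0,0],[0,0,0],[0,0,0]],"grip":[0,0,0]}'
```

```text
time_s: 4.1
tool_pos: [0.5201, 0.0033, 0.0241]
tool_rot: [180.0, 0.0, -166.8]
force: [-0.7, 0.5, 0.1]
grip_width: 0.0005
grasp_force: 0.0
time_s: 4.47
tool_pos: [0.5276, 0.0051, 0.024]
tool_rot: [180.0, -0.0, -166.8]
force: [-0.6, 1.4, 1.2]
grip_width: 0.0005
grasp_force: 0.6
time_s: 4.85
tool_pos: [0.5357, 0.007, 0.0241]
tool_rot: [-180.0, 0.0, -166.8]
force: [-1.5, 0.5, -0.8]
grip_width: 0.0003
grasp_force: 0.6
```

```bash
python3 -m creep '{"translation":[[-0.05,0,0],[0,0,0]],"turn":[[0,0,0],[0,0,0]],"grip":[0,0]}'
python3 -m creep '{"translation":[[-0.03,0,0],[0,0,0]],"turn":[[0,0,0],[0,0,0]],"grip":[0,0]}'
python3 -m creep '{"translation":[[-0.03,0,0],[0,0,0]],"turn":[[0,0,0],[0,0,0]],"grip":[0,0]}' | egrep 'pos|force'
```

```text
time_s: 5.1
tool_pos: [0.5374, 0.0073, 0.0238]
tool_rot: [180.0, -0.3, -166.8]
force: [-6.8, -0.5, 5.0]
grip_width: 0.0009
grasp_force: 3.4
time_s: 5.35
tool_pos: [0.5375, 0.0073, 0.0236]
tool_rot: [179.9, -0.5, -166.8]
force: [-12.1, -2.4, 8.1]
grip_width: 0.0004
grasp_force: 6.1
tool_pos: [0.5376, 0.0073, 0.0232]
force: [-17.4, -2.9, 13.0]
grasp_force: 8.7
```

It's at the hard stop: the force rises while the position holds. I'll back off and lift clear.

```bash
python3 -m creep '{"translation":[[0.5,0,0],[0.3,0,-0.6],[0,0,-0.7],[0,0,-0.7],[0,0,0]],"turn":[[0,0,0],[0,0,0],[0,0,0],[0,0,0],[0,0,0]],"grip":[0,0,0,0,0]}'
python3 -m creep '{"translation":[[0,0.7,0],[0,0.7,0],[0,0.7,0],[0,0.7,0],[0,0.7,0]],"turn":[[0,0,0.05],[0,0,0.05],[0,0,0.05],[0,0,0.05],[0,0,0.05]],"grip":[1,1,1,1,1]}'
python3 - <<'E'
from h import *
c=cam('top'); k=cam('side')
cv2.imwrite('pics/t3.png',np.hstack([cv2.resize(c['frame'][130:250,200:370,::-1],(400,290)),cv2.resize(k['frame'][130:250,230:400,::-1],(400,290))]))
delta(.585,.35,.2,90)
E
```

```text
time_s: 6.22
tool_pos: [0.4859, -0.0057, 0.1896]
tool_rot: [-180.0, 0.7, -166.8]
force: [0.3, 0.1, -0.9]
grip_width: 0.0009
grasp_force: 0.0
time_s: 6.85
tool_pos: [0.5041, 0.2676, 0.1834]
tool_rot: [180.0, -0.0, 148.2]
force: [1.2, -0.5, 0.5]
grip_width: 0.0426
grasp_force: 0.0
t 6.95 pos [0.5037 0.2725 0.1822] rot [ 1.799e+02 -1.000e-01  1.487e+02] F [-0.7  0.1  0.3] w 0.0507 gf 0.0
units [-0.37  1.36 -0.22] turn 0.326
```

View pics/t3.png

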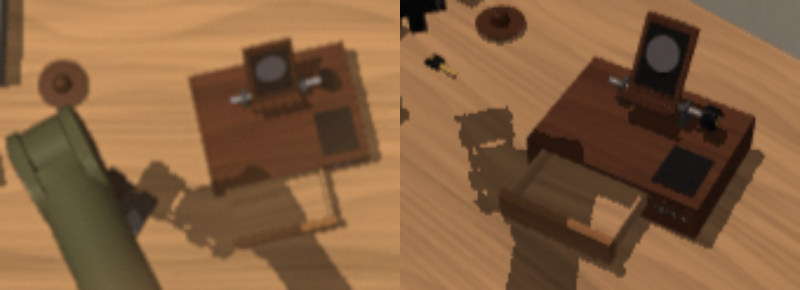

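The drawer has sprung out. Next I'll turn for the key and look with the wrist camera, which views the tool's +x side.

```bash
python3 -m creep '{"translation":[[0,0,0],[0,0,0],[0,0,0],[0,0,0],[0,0,0]],"turn":[[0,0,0.055],[0,0,0.055],[0,0,0.055],[0,0,0.055],[0,0,0.055]],"grip":[1,1,1,1,1]}' >/dev/null
python3 -m creep '{"translation":[[0,0,0],[-0.2,0.5,0],[-0.1,0.5,0],[0,0,0]],"turn":[[0,0,0.05],[0,0,0],[0,0,0],[0,0,0]],"grip":[1,1,1,1]}'
python3 - <<'E'
from h import *
c=cam('wrist'); save(c,'w4.png'); print(pix(c,[[.58,.363,.009],[.58,.316,.005]]))
delta(.585,.24,.2,90)
E
```

```text
time_s: 8.07
tool_pos: [0.5864, 0.2381, 0.1827]
tool_rot: [180.0, 0.1, 89.7]
force: [-0.2, 0.2, 0.1]
grip_width: 0.0867
grasp_force: 0.0
[[313.92640545  64.67147833]
 [314.44961759 110.56515568]]
t 8.12 pos [0.5846 0.2395 0.1828] rot [-1.799e+02  1.000e-01  8.980e+01] F [-0.7  0.2 -0.1] w 0.087 gf 0.0
units [ 0.01  0.   -0.21] turn -0.001
```

View pics/w4.png

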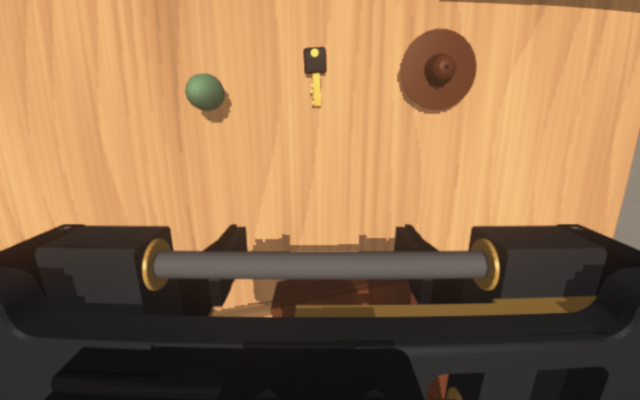

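The key's head is at about (315,60) and its blade tip at (317,106). The egg (205,92) and the incense holder (438,70) are well apart from it.

```bash
python3 - <<'E'
from h import *
c=cam('wrist'); f=cv2.cvtColor(c['frame'],cv2.COLOR_RGB2HSV)
roi=f[35:115,290:345]
m=(roi[...,2]<75).astype(np.uint8); ct=max(cv2.findContours(m,0,2)[0],key=cv2.contourArea); r=cv2.minAreaRect(ct); print(r)
h=world(c,[np.array(r[0])+[290,35]],.009)[0]
y=np.argwhere((roi[...,0]>20)&(roi[...,0]<35)&(roi[...,1]>180)&(roi[...,2]>150))[:,::-1]+[290,35]; y=y[y[:,1]>76]
print(len(y),y.min(0),y.max(0)); t=world(c,[y[y[:,1]>=y[:,1].max()-2].mean(0)],.005)[0]
d=t-h; print(h,t,np.hypot(*d[:2]),np.degrees(np.arctan2(d[1],d[0])))
delta(h[0],h[1],.1,90)
E
```

```text
((32.0, 37.5), (1.0, 6.0), 90.0)Traceback (most recent call last):
  File "<stdin>", line 7, in <module>
    return umr_minimum(a, axis, None, out, keepdims, initial, where)
ValueError: zero-size array to reduction operation minimum which has no identity
```

```bash
python3 - <<'E'
from h import *
c=cam('wrist'); f=cv2.cvtColor(c['frame'],cv2.COLOR_RGB2HSV)
print(f[58,[300,306,312,320,330]].tolist(), f[95,[305,315,317,319,330]].tolist(), f[52,315])
roi=f[35:115,290:345].astype(int)
m=(roi[...,2]<110).astype(np.uint8); ct=max(cv2.findContours(m,0,2)[0],key=cv2.contourArea); r=cv2.minAreaRect(ct); print(r)
h=world(c,[np.array(r[0])+[290,35]],.009)[0]
y=np.argwhere((roi[...,0]>=23)&(roi[...,0]<40)&(roi[...,1]>140))[:,::-1]+[290,35]; y=y[y[:,1]>78]
print(len(y)); print(y.min(0),y.max(0)); t=world(c,[y[y[:,1]>=y[:,1].max()-2].mean(0)],.005)[0]
d=t-h; print(h,t,np.hypot(*d[:2]),np.degrees(np.arctan2(d[1],d[0])))
delta(h[0],h[1],.1,90)
E
```

```text
[[15, 128, 234], [15, 133, 223], [12, 78, 88], [23, 144, 222], [15, 130, 232]] [[16, 129, 234], [20, 152, 226], [21, 153, 243], [23, 149, 247], [16, 125, 242]] [ 22 135 159]
((28.0, 28.5), (25.0, 20.0), 90.0)
106
[315  79] [322 102]
[0.58057157 0.36713205 0.009     ] [0.58434303 0.32928146 0.005     ] 0.03803802496604746 -84.30978709936201
t 8.22 pos [0.583  0.2414 0.1833] rot [-179.9    0.    89.9] F [ 0.   0.2 -0.6] w 0.087 gf 0.0
units [ 1.57 -0.03  1.04] turn -0.0
```

```bash
python3 -m creep '{"translation":[[0.52,-0.01,0.3],[0.52,-0.01,0.3],[0.51,-0.01,0.3],[0,0,0.5],[0,0,0]],"turn":[[0,0,-0.01],[0,0,0],[0,0,0],[0,0,0],[0,0,0]],"grip":[0.6,0.6,0.6,0.6,0.6]}'
python3 - <<'E'
from h import *
delta(.581,.365,.004,92)
E
```

```text
time_s: 8.85
tool_pos: [0.5752, 0.3647, 0.0685]
tool_rot: [-179.6, 0.2, 91.9]
force: [0.2, -0.3, -0.4]
grip_width: 0.0535
grasp_force: 0.0
t 8.85 pos [0.5752 0.3647 0.0685] rot [-179.6    0.2   91.9] F [ 0.2 -0.3 -0.4] w 0.0535 gf 0.0
units [0.   0.08 0.81] turn -0.001
```

```bash
python3 -m creep '{"translation":[[0,0.06,0.4],[0,0,0.25],[0,0,0],[0,0,0]],"turn":[[0,0,0],[0,0,0],[0,0,0],[0,0,0]],"grip":[0.6,0.6,0.6,0.6]}'
python3 - <<'E'
from h import *
o=[env.get_obs()['tool_pos']]
delta(.581,.365,.004,92)
E
```

```text
time_s: 9.35
tool_pos: [0.5846, 0.3657, 0.0217]
tool_rot: [179.9, -0.1, 91.7]
force: [-0.5, 0.4, -0.4]
grip_width: 0.0521
grasp_force: 0.0
t 9.35 pos [0.5846 0.3657 0.0217] rot [ 1.799e+02 -1.000e-01  9.170e+01] F [-0.5  0.4 -0.4] w 0.0521 gf 0.0
units [-0.01 -0.05  0.22] turn -0.002
```

```bash
python3 -m creep '{"translation":[[0,-0.03,0.1],[0,0,0.08],[0,0,0.03],[0,0,0]],"turn":[[0,0,0],[0,0,0],[0,0,0],[0,0,0]],"grip":[0.6,0.6,0.6,0.6]}'
python3 -m creep '{"translation":[[0,0,0],[0,0,0],[0,0,0],[0,0,0],[0,0,0]],"turn":[[0,0,0],[0,0,0],[0,0,0],[0,0,0],[0,0,0]],"grip":[0,0,0,0,0]}' 12
```

```text
time_s: 9.85
tool_pos: [0.5814, 0.3651, 0.003]
tool_rot: [-180.0, 0.0, 91.7]
force: [0.0, -0.2, 0.3]
grip_width: 0.0522
grasp_force: 0.0
time_s: 10.48
tool_pos: [0.5816, 0.3653, 0.0035]
tool_rot: [180.0, -0.0, 91.7]
force: [-0.5, -0.1, 0.9]
grip_width: 0.0241
grasp_force: 11.9
```

The grip holds at 24 mm wide and 12 N. I'll lift the key and check where the open drawer is.

```bash
python3 -m creep '{"translation":[[0,0,-0.4],[0,0,-0.6],[0,0,-0.7],[0,0,0]],"turn":[[0,0,0],[0,0,-0.03],[0,0,-0.035],[0,0,0]],"grip":[0,0,0,0]}'
python3 - <<'E'
from h import *
c=cam('top'); k=cam('side')
print(world(c,[[344.5,223],[301,230.5]],.048).round(3))
a=np.radians(13.3); X=np.array([np.cos(a),np.sin(a)]); Y=np.array([-X[1],X[0]])
n,s=.488,-.1215
fl=n*X+s*Y; print('floor',fl,'head target',fl+.017*Y+.002*X)
print([ (n-.057)*X+(s+q)*Y for q in (.084,-.084)])
v=c['frame'][130:250,200:370,::-1].copy(); w=k['frame'][130:250,230:400,::-1].copy()
ims=[]
for cc,im,o in ((c,v,(200,130)),(k,w,(230,130))):
    im=cv2.resize(im,None,fx=2.35,fy=2.35)
    P=[]
    for dn,ds in ((-.057,.084),(-.057,-.084)): P.append(np.r_[(n+dn)*X+(s+ds)*Y,.048])
    for dn,ds in ((-.043,.076),(-.043,-.076),(.049,-.076),(.049,.076)): P.append(np.r_[(n+dn)*X+(s+ds)*Y,.040])
    P.append(np.r_[fl,.011])
    for p in (pix(cc,P)-o+.5)*2.35: cv2.circle(im,tuple(int(t) for t in p),3,(0,0,255),1)
    ims.append(im)
cv2.imwrite('pics/t5.png',np.hstack(ims))
h=fl+.017*Y+.002*X; delta(h[0],h[1],.15,103.3)
E
```

```text
time_s: 10.98
tool_pos: [0.5848, 0.367, 0.1459]
tool_rot: [179.4, -0.2, 103.4]
force: [-0.2, 0.2, -0.7]
grip_width: 0.0238
grasp_force: 11.9
[[ 0.478 -0.102  0.048]
 [ 0.45   0.062  0.048]]
floor [ 0.50286233 -0.00597696] head target [0.50089785 0.01102718]
[array([0.42806696, 0.06265723]), array([ 0.46671532, -0.10083682])]
t 11.07 pos [0.5817 0.3653 0.1399] rot [179.9  -0.  103.4] F [-0.4 -0.3 -1.7] w 0.0237 gf 11.9
units [-4.07 -2.01 -0.13] turn 0.0
```

View pics/t5.png

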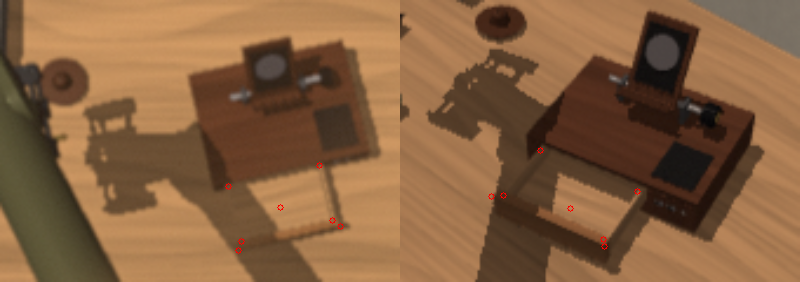

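The predicted drawer outline (red dots) fits both views to within about 5–8 mm, and the true drawer lies slightly to +x. I'll carry the key there.

```bash
python3 -m creep '{"translation":[[-0.68,-0.33,0],[-0.68,-0.33,0],[-0.68,-0.33,0],[-0.68,-0.33,0],[-0.68,-0.33,0]],"turn":[[0,0,0],[0,0,0],[0,0,0],[0,0,0],[0,0,0]],"grip":[0,0,0,0,0]}' >/dev/null
python3 -m creep '{"translation":[[-0.66,-0.32,0],[0,0,0],[0,0,0.3],[0,0,0]],"turn":[[0,0,0],[0,0,0],[0,0,0],[0,0,0]],"grip":[0,0,0,0]}'
python3 - <<'E'
from h import *
c=cam('wrist'); s=cam('side')
cv2.imwrite('pics/p6.png',np.hstack([cv2.resize(s['frame'][110:250,240:400,::-1],(400,350)),cv2.resize(c['frame'][...,::-1],(400,350))]))
delta(.505,.012,.016,103.3)
E
```

```text
time_s: 12.2
tool_pos: [0.5012, 0.0134, 0.1126]
tool_rot: [-179.7, -0.0, 103.5]
force: [-0.5, 0.6, -0.4]
grip_width: 0.0237
grasp_force: 11.9
t 12.3 pos [0.5031 0.0135 0.1147] rot [-179.9   -0.   103.5] F [-0.8  0.3 -0.1] w 0.0241 gf 11.9
units [-0.02  0.02  1.23] turn 0.001
```

View pics/p6.png

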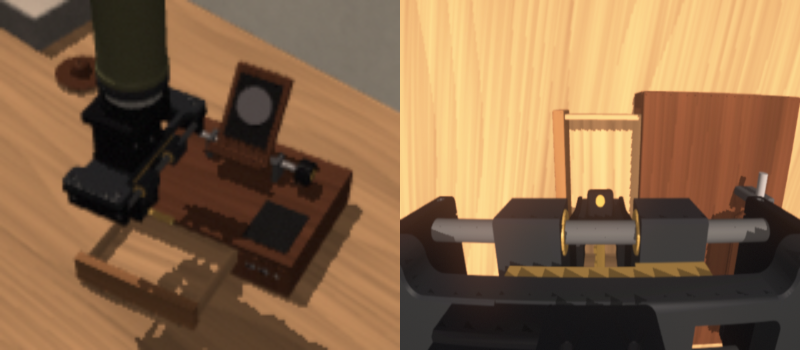

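In the wrist view the key head at (600,200) is centred between the drawer's front wall (560) and the station front (636). I'll lower it and let go.

```bash
python3 -m creep '{"translation":[[0,0.02,0.4],[0,0,0.4],[0,0,0.32],[0,0,0]],"turn":[[0,0,0],[0,0,0],[0,0,0],[0,0,0]],"grip":[0,0,0,0]}'
python3 - <<'E'
from h import *
delta(.505,.012,.016,103.3)
E
```

```text
time_s: 12.8
tool_pos: [0.5038, 0.0135, 0.0245]
tool_rot: [-179.8, -0.0, 103.5]
force: [0.2, 0.3, 0.1]
grip_width: 0.0238
grasp_force: 11.9
t 12.8 pos [0.5038 0.0135 0.0245] rot [-179.8   -0.   103.5] F [0.2 0.3 0.1] w 0.0238 gf 11.9
units [-0.02  0.01  0.11] turn 0.001
```

```bash
python3 -m creep '{"translation":[[0,0,0.06],[0,0,0.04],[0,0,0]],"turn":[[0,0,0],[0,0,0],[0,0,0]],"grip":[0,0,0]}'
python3 -m creep '{"translation":[[0,0,0],[0,0,0],[0,0,0]],"turn":[[0,0,0],[0,0,0],[0,0,0]],"grip":[0.42,0.42,0.42]}'
python3 -m creep '{"translation":[[0,0,-0.3],[0,0,-0.4],[0,0,-0.7],[0,0,0]],"turn":[[0,0,0],[0,0,0],[0,0,0],[0,0,0]],"grip":[0.42,0.42,0.42,0.42]}'
python3 -m creep '{"translation":[[-0.5,0,0],[-0.6,0,0],[-0.1,0,0],[0,0,0]],"turn":[[0,0,0],[0,0,0],[0,0,0],[0,0,0]],"grip":[0.42,0.42,0.42,0.42]}'
python3 - <<'E'
from h import *
c=cam('wrist'); save(c,'w7.png')
print(pix(c,[[.503,.0135,.02]]))
delta(.43,.02,.15,193.3)
E
```

```text
time_s: 13.18
tool_pos: [0.5055, 0.0132, 0.0182]
tool_rot: [180.0, -0.0, 103.4]
force: [0.2, 0.4, -0.7]
grip_width: 0.0236
grasp_force: 11.9
time_s: 13.55
tool_pos: [0.5053, 0.0131, 0.0179]
tool_rot: [180.0, -0.0, 103.4]
force: [-0.4, 0.5, -0.5]
grip_width: 0.036
grasp_force: 0.0
time_s: 14.05
tool_pos: [0.5086, 0.0133, 0.1343]
tool_rot: [179.5, 0.0, 103.4]
force: [0.5, -0.9, -0.2]
grip_width: 0.0365
grasp_force: 0.0
time_s: 14.55
tool_pos: [0.5269, -0.0804, 0.1289]
tool_rot: [-179.9, -0.0, 103.3]
force: [-0.9, -0.6, -0.2]
grip_width: 0.0368
grasp_force: 0.0
[[319.36166223  86.8095257 ]]
t 14.6 pos [ 0.5269 -0.0792  0.129 ] rot [-1.799e+02 -1.000e-01  1.034e+02] F [-1.   0.1 -0. ] w 0.0369 gf 0.0
units [ 1.49 -0.89 -0.26] turn -0.499
```

View pics/w7.png

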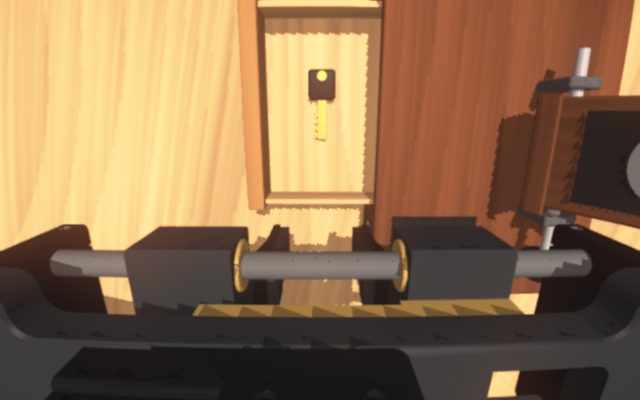

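The key lies flat in the drawer, head at (322,85) and tip at (320,138), well within the walls. Next I'll go in front of the face, shut the fingers and turn.

```bash
python3 -m creep '{"translation":[[0.23,-0.35,-0.05],[0.22,-0.35,-0.05],[0.22,-0.36,0],[0,0,0],[0,0,0]],"turn":[[0,0,0],[0,0,-0.055],[0,0,-0.055],[0,0,-0.055],[0,0,-0.055]],"grip":[0,0,0,0,0]}' >/dev/null
python3 -m creep '{"translation":[[0,0,0],[0,0,0],[0,0,0],[0,0,0],[0,0,0]],"turn":[[0,0,-0.056],[0,0,-0.056],[0,0,-0.056],[0,0,-0.056],[0,0,-0.055]],"grip":[0,0,0,0,0]}'
python3 - <<'E'
from h import *
delta(.4323,-.0468,.025,193.3)
E
```

```text
time_s: 15.85
tool_pos: [0.4308, -0.0517, 0.1375]
tool_rot: [180.0, -0.0, -166.3]
force: [-0.2, -0.1, -0.2]
grip_width: 0.0004
grasp_force: 0.0
t 15.85 pos [ 0.4308 -0.0517  0.1375] rot [ 180.    -0.  -166.3] F [-0.2 -0.1 -0.2] w 0.0004 gf 0.0
units [-0.03  0.05  1.41] turn 0.002
```

```bash
python3 -m creep '{"translation":[[0,0,0.4],[0,0,0.4],[0,0,0.4],[0,0,0.21],[0,0,0]],"turn":[[0,0,0],[0,0,0],[0,0,0],[0,0,0],[0,0,0]],"grip":[0,0,0,0,0]}'
python3 - <<'E'
from h import *
s=cam('side')
cv2.imwrite('pics/p8.png',cv2.resize(s['frame'][130:250,250:410,::-1],(640,480)))
delta(.4323,-.0468,.025,193.3)
E
```

```text
time_s: 16.48
tool_pos: [0.4296, -0.052, 0.0237]
tool_rot: [180.0, -0.2, -166.6]
force: [0.8, 0.1, 0.2]
grip_width: 0.0006
grasp_force: 0.0
t 16.52 pos [ 0.4306 -0.0523  0.0247] rot [ 1.800e+02 -1.000e-01 -1.667e+02] F [ 1.1 -0.1  0.5] w 0.0005 gf 0.0
units [-0.04  0.06 -0.  ] turn 0.0
```

View pics/p8.png

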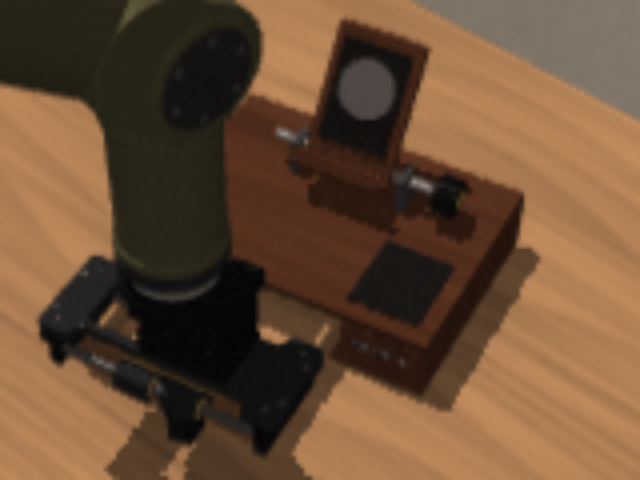

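The shut fingers at (185,420) stand in front of the open drawer's face. I'll push it in smoothly.

```bash
python3 -m creep '{"translation":[[-0.05,0.1,0],[-0.1,0.15,0],[-0.12,0,0],[-0.12,0,0],[-0.12,0,0]],"turn":[[0,0,0],[0,0,0],[0,0,0],[0,0,0],[0,0,0]],"grip":[0,0,0,0,0]}'
python3 -m creep '{"translation":[[-0.12,0,0],[-0.12,0,0],[-0.12,0,0],[-0.12,0,0],[-0.12,0,0]],"turn":[[0,0,0],[0,0,0],[0,0,0],[0,0,0],[0,0,0]],"grip":[0,0,0,0,0]}'
python3 -m creep '{"translation":[[-0.12,0,0],[-0.12,0,0],[-0.06,0,0],[0,0,0]],"turn":[[0,0,0],[0,0,0],[0,0,0],[0,0,0]],"grip":[0,0,0,0]}'
python3 - <<'E'
from h import *
o=env.get_obs()['tool_pos']; print('n',o[0]*.973+o[1]*.230)
E
```

```text
time_s: 17.15
tool_pos: [0.4667, -0.0246, 0.0248]
tool_rot: [180.0, -0.0, -166.8]
force: [-2.6, 0.1, 0.4]
grip_width: 0.0004
grasp_force: 1.1
time_s: 17.77
tool_pos: [0.5135, -0.0138, 0.0248]
tool_rot: [-180.0, -0.0, -166.8]
force: [-3.3, 0.0, -1.1]
grip_width: 0.0003
grasp_force: 1.2
time_s: 18.27
tool_pos: [0.5374, -0.0081, 0.0252]
tool_rot: [-180.0, 0.1, -166.8]
force: [-0.8, 0.2, -1.0]
grip_width: 0.0007
grasp_force: 0.6
n 0.5209877042996386
```

```bash
python3 -m creep '{"translation":[[-0.05,0,0],[0,0,0]],"turn":[[0,0,0],[0,0,0]],"grip":[0,0]}'
python3 -m creep '{"translation":[[-0.04,0,0],[0,0,0]],"turn":[[0,0,0],[0,0,0]],"grip":[0,0]}'
```

```text
time_s: 18.52
tool_pos: [0.5407, -0.0073, 0.0252]
tool_rot: [-180.0, 0.0, -166.8]
force: [-1.5, -0.9, 0.5]
grip_width: 0.0005
grasp_force: 0.6
time_s: 18.77
tool_pos: [0.5408, -0.0072, 0.0247]
tool_rot: [179.9, -0.3, -166.8]
force: [-7.5, -2.4, 5.5]
grip_width: 0.0006
grasp_force: 4.2
```

It's at the stop again. I'll press once more, then let go gently and retreat.

```bash
python3 -m creep '{"translation":[[-0.03,0,0],[0,0,0],[0.1,0,0],[0.2,0,0],[0.3,0,0]],"turn":[[0,0,0],[0,0,0],[0,0,0],[0,0,0],[0,0,0]],"grip":[0,0,0,0,0]}'
python3 -m creep '{"translation":[[0.7,0,0],[0,0,-0.6],[0,0,-0.7],[0,0.7,-0.5],[0,0.7,0]],"turn":[[0,0,0],[0,0,0],[0,0,0],[0,0,0],[0,0,0]],"grip":[0,0,0,0,0]}'
python3 -m creep '{"translation":[[0,0.7,0],[0,0.7,0],[0,0,0],[0,0,0],[0,0,0]],"turn":[[0,0,0],[0,0,0],[0,0,0],[0,0,0],[0,0,0]],"grip":[0,0,0,0,0]}'
python3 -m creep '{"translation":[[0,0,0],[0,0,0],[0,0,0],[0,0,0],[0,0,0]],"turn":[[0,0,0],[0,0,0],[0,0,0],[0,0,0],[0,0,0]],"grip":[0,0,0,0,0]}'
python3 - <<'E'
from h import *
s=cam('side'); c=cam('top')
cv2.imwrite('pics/p9.png',np.hstack([cv2.resize(c['frame'][130:250,200:370,::-1],(400,290)),cv2.resize(s['frame'][130:250,230:400,::-1],(400,290))]))
E
```

```text
time_s: 19.4
tool_pos: [0.4992, -0.017, 0.0253]
tool_rot: [-180.0, 0.1, -166.7]
force: [-0.2, -0.1, 0.3]
grip_width: 0.0004
grasp_force: 0.0
time_s: 20.02
tool_pos: [0.4223, 0.0756, 0.1692]
tool_rot: [179.9, 0.6, -166.9]
force: [-0.2, 0.6, -0.5]
grip_width: 0.0005
grasp_force: 0.0
time_s: 20.65
tool_pos: [0.3949, 0.1818, 0.1654]
tool_rot: [180.0, 0.0, -166.9]
force: [-0.7, 0.1, 0.2]
grip_width: 0.0004
grasp_force: 0.0
time_s: 21.28
tool_pos: [0.3944, 0.1833, 0.1653]
tool_rot: [180.0, -0.0, -166.8]
force: [-0.8, -0.2, 1.2]
grip_width: 0.0007
grasp_force: 0.0
```

View pics/p9.png

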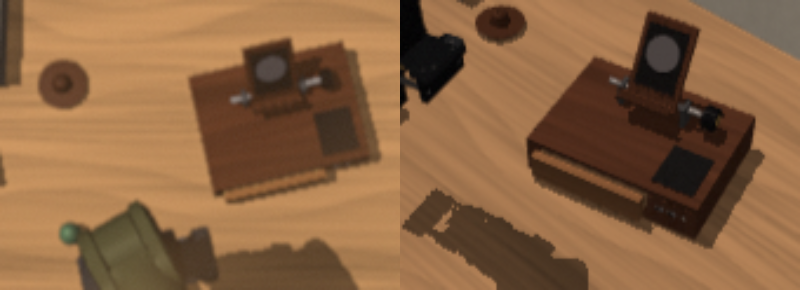

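Two seconds after letting go, the drawer is still shut and standing slightly proud, as it did at the start; its edge runs from (530,150) to (645,200). The arm is clear of everything, so I'll hand in.

```bash
python3 -c "
from cell import env
print(env.sign_off())"
```

```text
the job is handed in; nothing more can be done
None
```

The key is in the drawer and the job is handed in: the drawer was still shut about 2 s after I let go, and nothing else on the table was touched; the sign-off gave no verdict.

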